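# Clip the sample tube into the carrier and hold the carrier up

## Robot

A 6-joint arm with a two-finger parallel gripper is mounted at the origin on the work surface. World frame = base frame: x ahead of the robot, y to its left, z up, the work surface at z = 0. Lengths are in m, angles in rad, forces in N, time in s.
With the tool pointing down it reaches from about 0.4 to 0.925 m from the base axis. Payload 3.4 kg.
Tool frame: the origin (TCP) lies at the very end of the fingers, on their centre line; the grasp point (between the pads) lies 19 mm behind it; z points along the fingers, y is the line along which they close (so a half turn about z gives the same grasp; the last joint's range is limited). The gripper opens to 85 mm and grips with 20 to 120 N. Pads are 22 mm wide; open, the fingers measure 114 mm over their backs; the gripper's body (76 mm by 85 mm) begins 54 mm behind the grasp point. The pads swing forward as they close: fully open they stand 13 mm farther back than shut.
Start: joints at [-1.246, 0.307, 1.506, -0, 1.328, -0.073], TCP at [0.223, -0.53, 0.206] pointing down, gripper open.
Joint ranges: [-3.12, 3.12], [-1.05, 2.28], [0.14, 2.33], [-1.42, 4.57], [0.1, 2.73], [-2.68, 2.68]. Speed limits (rad/s): [2.57, 2.57, 3.14, 3.14, 3.14, 3.14].

## Interface

Orientations are given as a 3x3 rotation matrix whose columns are the frame's x, y, z axes.
In Python, from bench import arm, viewer gives the robot as it stands.
- The arm moves only by the tool drive_tool, never from a script. Its argument "rows" is a list of rows, each an object of numbers: "x", "y", "z": the shift along the tool's x, y, z in mm; "rx", "ry", "rz": the turn, a rotation vector about the tool's x, y, z in rad; "hand": the opening, from -1 (shut) to 1 (fully open). In form: [{"x": .., "y": .., "z": .., "rx": .., "ry": .., "rz": .., "hand": ..}, ...]. A call has 1 to 8 rows; each row shifts and turns the commanded pose from where the row before left it, along the tool's axes as they then stand; what a row does not reach is not made up. A row lasts 1/10 s, in which the tool goes at most 50 mm and 8.59 degrees, less where a joint would pass 70% of its speed; a pose out of reach is approached as far as the arm can. A call is refused whole if a number of a shift passes 50 or a number of a turn 0.15, either way. A call with a gripper value outside its range is refused whole. The fingers move at their own pace and stop on an object; "newtons" is the grip in N (left out, the last holds). Time passes only in rows, so rows that do not move let the fingers close. It gives the time, the measured TCP pose, the force, the opening and the grip force at its end, in the units of the state.
- arm.get_state(): the state, without advancing time (a new reading comes with each control period).
- viewer.read_camera(name): name is "side" or "top"; returns a dict with "frame" (384x512x3 uint8, red, green, blue), "z_map" (384x512 float32, m along the optical axis (not along the pixel's ray), 0 where there is no reading), "mtx" (3x3 intrinsics, pixels), "rvec" (rotation vector, rad) and "tvec" (3), from world to camera coordinates, as OpenCV has them. Camera axes: x right, y down, z forward; pixel columns grow to the right and rows downward; lengths in m; the calibration is good to about 2 mm. A picture is of the moment at which its call begins.
- arm.job_done(): hands the job in; it is judged then, once.
Trained networks look in a picture, given as the dict that the camera call returned (one of the last four; its "shot" number tells which), for a name from the list of things; names that differ only in an ending like _2 or _b are one class to them, and where a whole thing is asked for, a point or a joint stands for the part that bears it (a point fixed in the world has none). Each returns a list of dicts, best first, with "score" (0 to 1); they miss things now and then, are a little off and sometimes report something else, mostly with a low value. They report only what shows in the picture. A call takes as long as a camera call. They do not tell look-alikes from the thing itself.
- viewer.search_frame(thing, picture): "centre" ([x, y, z] in m, in world coordinates, good to about 4 mm: the middle of the surface that is visible of it).
- viewer.place_of(thing, picture): "centre" ([x, y, z] in m, in world coordinates, good to about 4 mm: a listed point, or the origin of a listed thing).
The state is a dict: "time_s": time; "joints": joint angles; "joint_velocities": joint speeds; "tau": joint torques, N m; "ee_pos": TCP position; "orientation": TCP orientation; "force": force on the tool from outside, world axes, zero at the start; "torque": the same for the moment, N m; "opening": opening from 0.0 (shut) to 1.0 (fully open); "gripper_force": force on a finger pad.
Only numpy, scipy, OpenCV 4.12 (cv2) and the standard library are available. Lean on these libraries where they do the work, as an engineer would, in place of code of your own. Each camera call takes 0.05 s, during which the arm holds its last target. There are 200 camera calls.

## Task

Take the red-capped sample tube from its black cradle and push it down into the empty clip on the carrier, while the carrier stands on the bench, until the orange sprung jaw has snapped shut over it (the cap may point either way). Then take the carrier by the middle of its blue handle, lift it about 10 cm straight up off the bench and keep it there level and still, ready to be handed over: the program finishes while holding it in the air. Leave the jars, dish, float and wash bottle where they stand.

Things in the scene. Friction and masses are not known exactly. Their poses are not given: they have to be found in the camera images.
- tube: Glass-green sample tube, red cap at one end, about 50 g. Barrel 18 mm diameter, cap 23 mm. Origin on the tube's axis, within 10 mm of the balance point; x runs along the axis to the cap: barrel from x = -62 to +52 mm, cap +52 to +74 mm. It starts lying level in the cradle, origin 40 mm above the bench.
- cradle: Black rest fixed to the bench: base 110 x 60 x 6 mm, two V-blocks (8 mm thick, about 41 mm high) 36 mm either side of its middle along x, the tube's direction. Between them the barrel is free, 34 mm of air from base to tube axis. Origin: centre of its underside. It stands on one side of the bench, the carrier on the other, either way round.
- carrier: Loose hand carrier on the bench, 0.5 to 0.8 kg: grey plate 150 (x) x 200 (y) x 8 mm, a blue handle over its middle along x, the white fork clip with orange jaw on its +y side, a squat white-lidded pot fixed on its -y side (60 mm diameter, top 54 mm above the bench). It balances under the handle's middle. Origin: centre of the plate's underside; z up.
- handle: The carrier's blue handle: a straight square bar 16 x 16 mm, 124 mm long along x, on two 12 mm posts at its ends (56 mm either side of the middle). Origin: centre of the bar, 98 mm above the carrier's underside. Free to be pinched across (along y) from above at its middle. Its x, y, z axes are the carrier's.
- clip (a point): Where the origin of a fully seated tube lies: 65 mm to +y of the handle, 46 mm above the carrier's underside; axes as the carrier's. The tube lies along x, cap either way. The clip has two forks, 38 mm either side along x, each 8 mm thick, 68 mm of clear space between them for the fingers (a steel hinge shaft crosses it, top 28 mm below this point; the plate is 38 mm below).
- jaw (a joint): Sprung orange jaw, one piece for both forks, rad: 0 closed (at rest), positive swung out. Each fork has a seat, a fixed white prong towards the handle and this jaw outside; their flared tops reach 28 mm above clip. A level tube pushed straight down meets the jaw 16 to 22 mm above its seat; 5 to 10 N swings it out about 0.1 rad and it snaps back over the seated tube.
- jar_a: Clear jar with white lid and paper label, 68 mm diameter, 70 mm tall, a bystander near the middle of the bench. Origin: centre of its underside.
- jar_b: Clear jar with white lid and yellow label, 76 mm diameter, 75 mm tall, a bystander to the left. Origin: centre of its underside.
- dish: Shallow glass dish, 90 mm diameter, 16 mm tall, a bystander between the carrier and the cradle. Origin: centre of its underside.
- float: Orange net float, 60 mm diameter, 42 mm tall, a bystander to the right. Origin: centre of its underside.
- wash: White wash bottle with red cap, 60 mm diameter, 150 mm tall, a bystander to the far right. Origin: centre of its underside.
Things that resemble listed ones, but are neither listed nor needed, are in the scene too. Of the things that look like the tube, the larger one is meant.

How it is judged:
On the way, in this order (a step that is already met when the one before it is completed fails the run):
1. the tube sits in the clip with the jaw shut, the carrier standing on the bench (x of tube in the frame of clip between -0.012 and 0.012 m and y of tube in the frame of clip between -0.004 and 0.004 m and z of tube in the frame of clip between -0.004 and 0.004 m and angle between the x axis of tube and the x axis of carrier, either way round below 0.06 rad and value of joint jaw below 0.03 rad and height (world z) of carrier below 0.01 m and angle between carrier's own z axis and vertical below 0.06 rad), for 0.2 s.
2. the carrier, with the tube in its clip, is lifted clear of the bench by its handle (height (world z) of carrier above 0.05 m and contact force between handle and the fingers above 1 N and x of tube in the frame of clip between -0.012 and 0.012 m and y of tube in the frame of clip between -0.004 and 0.004 m and z of tube in the frame of clip between -0.004 and 0.004 m and angle between the x axis of tube and the x axis of carrier, either way round below 0.06 rad and value of joint jaw below 0.03 rad), for 0.2 s.
At the end, for the whole second after the job is handed in: Carrier held by its handle only, underside 60-170 mm up, tilt < 0.12 rad, slower than 20 mm/s and 0.1 rad/s, within 220 mm of where it started, off the bystanders; tube in the clip (12 mm along, 4 mm across and in height, 0.06 rad), jaw under 0.03 rad, fingers off the tube (x of tube in the frame of clip between -0.012 and 0.012 m and y of tube in the frame of clip between -0.004 and 0.004 m and z of tube in the frame of clip between -0.004 and 0.004 m and angle between the x axis of tube and the x axis of carrier, either way round below 0.06 rad and value of joint jaw below 0.03 rad and height (world z) of carrier between 0.06 and 0.17 m and angle between carrier's own z axis and vertical below 0.12 rad and linear speed of carrier below 0.02 m/s and angular speed of carrier below 0.1 rad/s and contact force between handle and the fingers above 1 N and contact force between tube and the fingers below 0.2 N and contact force between carrier and jar_a below 0.1 N and contact force between carrier and jar_b below 0.1 N and contact force between carrier and dish below 0.1 N and contact force between carrier and float below 0.1 N and contact force between carrier and wash below 0.1 N and distance of carrier from where it was at the start of the episode below 0.22 m); the arm keeps its last pose, push and grip.
It fails at once if the jar with the paper label is moved more than 25 mm or tipped over (distance of jar_a from where it was at the start of the episode above 0.025 m or angle between jar_a's own z axis and vertical above 0.3 rad).
It fails at once if the jar with the yellow label is moved more than 25 mm or tipped over (distance of jar_b from where it was at the start of the episode above 0.025 m or angle between jar_b's own z axis and vertical above 0.3 rad).
It fails at once if the glass dish is moved more than 25 mm or tipped over (distance of dish from where it was at the start of the episode above 0.025 m or angle between dish's own z axis and vertical above 0.3 rad).
It fails at once if the orange float is moved more than 25 mm or tipped over (distance of float from where it was at the start of the episode above 0.025 m or angle between float's own z axis and vertical above 0.3 rad).
It fails at once if the wash bottle is moved more than 25 mm or tipped over (distance of wash from where it was at the start of the episode above 0.025 m or angle between wash's own z axis and vertical above 0.3 rad).
It also fails if it takes over 61 s, if anything falls off the work surface, if the arm or the gripper's body presses on something with over 40 N, if the wrist force passes 120 N, or if a joint passes its speed limit or range.

## Working session

There is one attempt and no reset: what is moved stays moved. The work goes in short steps, Python scripts to look and compute and a tool call to move; the robot and the scene stay as the last step left them, time stands still between calls to the robot, and variables do not carry over. Pictures are saved under pics/ and viewed, at most 10 in all, crops included, and the job is handed in when it is done.

Besides the shell and the picture viewer there is one more tool, called after "Call:" as name([rows], argument=value, ...), one row to a line, values as JSON. drive_tool: Moves the arm, as the interface text tells. Its arguments: {"type":"object","properties":{"rows":{"type":"array"},"newtons":{"type":"number"}},"required":["rows"]}

```bash
mkdir -p pics
cat > h.py <<'E'
import numpy as np, cv2
from bench import arm, viewer
def bgr(p): return cv2.cvtColor(p["frame"],cv2.COLOR_RGB2BGR)
def cloud(p):
    z=p["z_map"]; K=p["mtx"]; v,u=np.mgrid[:z.shape[0],:z.shape[1]]
    c=np.stack([(u-K[0,2])*z/K[0,0],(v-K[1,2])*z/K[1,1],z],-1)
    R=cv2.Rodrigues(np.array(p["rvec"],float))[0]
    w=(c-np.array(p["tvec"]).ravel())@R
    w[z==0]=np.nan
    return w
E
python3 - <<'E'
from h import *
np.set_printoptions(precision=4,suppress=True)
s=arm.get_state(); print(s["time_s"],s["ee_pos"],s["orientation"],s["opening"])
ims=[]
for n in("top","side"):
    p=viewer.read_camera(n); ims.append(bgr(p)); cv2.imwrite(f"pics/{n}0.png",bgr(p))
    for t in["tube","cradle","carrier","handle","clip","jar_a","jar_b","dish","float","wash"]:
        print(n,t,[(np.round(d["centre"],3).tolist(),round(d["score"],2)) for d in viewer.place_of(t,p)[:3]])
E
```

```text
0.0 [ 0.2225 -0.5294  0.2051] [[ 0.9219  0.3874 -0.0006]
 [ 0.3874 -0.9219  0.002 ]
 [ 0.0002 -0.0021 -1.    ]] 1.0032582403085417
top tube [([0.519, -0.202, 0.043], 0.73), ([0.518, -0.333, 0.01], 0.51)]
top cradle [([0.522, -0.208, -0.003], 0.69), ([0.497, -0.004, -0.001], 0.5)]
top carrier [([0.538, 0.206, -0.004], 0.68)]
top handle [([0.543, 0.208, 0.098], 0.55)]
top clip [([0.568, 0.264, 0.044], 0.8)]
top jar_a [([0.588, 0.455, 0.001], 0.72), ([0.723, -0.002, -0.002], 0.55)]
top jar_b [([0.588, 0.455, 0.001], 0.72), ([0.723, -0.002, -0.002], 0.55)]
top dish [([0.5, 0.0, -0.001], 0.9), ([0.541, 0.212, -0.003], 0.42)]
top float [([0.531, -0.509, -0.002], 0.68)]
top wash [([0.403, -0.54, 0.002], 0.73)]
side tube [([0.522, -0.208, 0.039], 0.59), ([0.52, -0.338, 0.007], 0.41)]
side cradle [([0.517, -0.204, 0.002], 0.82)]
side carrier [([0.538, 0.208, 0.002], 0.93), ([0.572, 0.271, 0.049], 0.38)]
side handle [([0.537, 0.206, 0.094], 0.96)]
side clip [([0.571, 0.272, 0.045], 0.65)]
side jar_a [([0.724, 0.003, 0.003], 0.68)]
side jar_b [([0.724, 0.003, 0.003], 0.68)]
side dish [([0.494, -0.004, -0.002], 0.84)]
side float [([0.529, -0.51, -0.001], 0.44)]
side wash [([0.411, -0.537, 0.002], 0.57), ([0.574, 0.268, 0.045], 0.17)]
```

View pics/top0.png

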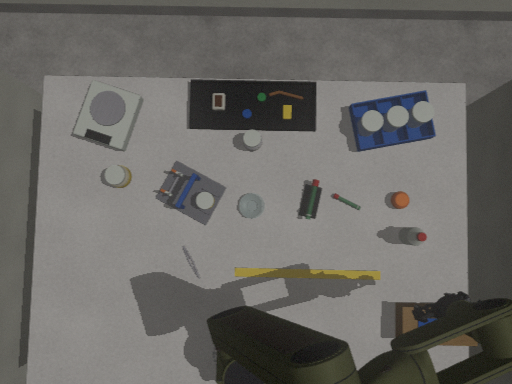

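View pics/side0.png

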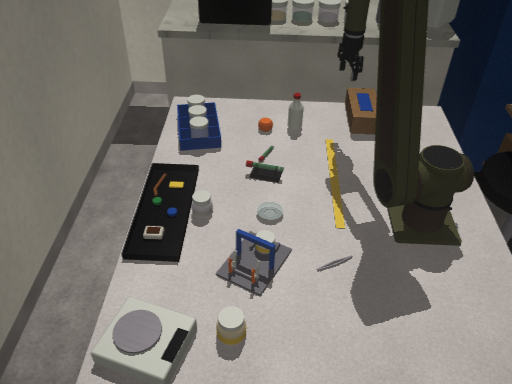

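Top view: the tube lies in the cradle at (311,200) with its cap at (316,183), towards +x. The carrier is at (192,193) with its handle running from (178,207) to (196,176) and its clip at (172,187). The smaller look-alike at (346,202) is not needed. The side view agrees, with the handle at (255,248) and the orange jaw at (242,272). Next I'll refine the axes with colour and depth.

```bash
cat >> h.py <<'E'
def pts(p,lo,hi,box):
    """points whose HSV lies in range and world xyz in box"""
    h=cv2.cvtColor(p["frame"],cv2.COLOR_RGB2HSV); w=cloud(p)
    m=cv2.inRange(h,np.array(lo),np.array(hi))>0
    b=np.array(box); m&=np.all((w>b[:,0])&(w<b[:,1]),-1)
    return w[m]
def axis(q):
    (cx,cy),(a,b),ang=cv2.minAreaRect(q[:,:2].astype(np.float32)*1000)
    d=np.linalg.svd(q[:,:2]-q[:,:2].mean(0))[2][0]; d*=np.sign(d[0])
    t=(q[:,:2]-q[:,:2].mean(0))@d
    return dict(n=len(q),mean=q.mean(0).round(4),rect=(round(cx,1),round(cy,1),round(a,1),round(b,1)),yaw=round(float(np.arctan2(d[1],d[0])),3),ext=(t.min().round(4),t.max().round(4)),z=np.percentile(q[:,2],[5,50,95]).round(4))
E
python3 - <<'E'
from h import *
np.set_printoptions(precision=4,suppress=True)
S={"handle":([105,100,40],[130,255,255],[(.42,.66),(.1,.32),(.085,.125)]),
"tube":([35,50,20],[95,255,255],[(.42,.62),(-.29,-.13),(.03,.07)]),
"cap":([0,100,40],[8,255,255],[(.42,.65),(-.29,-.13),(.02,.07)]),
"jaw":([5,100,60],[22,255,255],[(.45,.7),(.15,.36),(.01,.1)]),
"plate":([0,0,0],[179,255,255],[(.4,.7),(.05,.4),(.005,.012)])}
for n in("top","side"):
    p=viewer.read_camera(n)
    for k,a in S.items():
        q=pts(p,*a)
        print(n,k,axis(q) if len(q)>3 else len(q))
    if 1:
        b=bgr(p); c=(b[140:240,130:250] if n=="top" else b[220:300,200:310]); cv2.imwrite(f"pics/{n}c.png",cv2.resize(c,None,fx=5,fy=5,interpolation=2))
E
```

```text
top handle {'n': 176, 'mean': array([0.5395, 0.2092, 0.1037]), 'rect': (540.3, 209.3, 15.9, 120.2), 'yaw': -0.471, 'ext': (np.float64(-0.0596), np.float64(0.0607)), 'z': array([0.0988, 0.1039, 0.1086])}
top tube {'n': 114, 'mean': array([ 0.5152, -0.2052,  0.0457]), 'rect': (513.2, -205.0, 14.0, 110.9), 'yaw': -0.211, 'ext': (np.float64(-0.0574), np.float64(0.0535)), 'z': array([0.0411, 0.0457, 0.051 ])}
top cap {'n': 31, 'mean': array([ 0.5789, -0.2169,  0.0481]), 'rect': (578.8, -216.8, 16.3, 19.5), 'yaw': -0.142, 'ext': (np.float64(-0.0104), np.float64(0.0094)), 'z': array([0.043 , 0.0483, 0.0524])}
top jaw {'n': 19, 'mean': array([0.5737, 0.2773, 0.0654]), 'rect': (574.7, 276.0, 10.1, 82.3), 'yaw': -0.466, 'ext': (np.float64(-0.0396), np.float64(0.0426)), 'z': array([0.0577, 0.0649, 0.0736])}
top plate {'n': 1220, 'mean': array([0.5453, 0.2134, 0.0077]), 'rect': (550.0, 226.7, 348.1, 299.5), 'yaw': 1.211, 'ext': (np.float64(-0.1859), np.float64(0.2212)), 'z': array([0.0052, 0.0075, 0.011 ])}
side handle {'n': 281, 'mean': array([0.5402, 0.2132, 0.1035]), 'rect': (541.8, 209.9, 21
[... 226 characters left out ...]
0.212, 'ext': (np.float64(-0.0559), np.float64(0.0525)), 'z': array([0.0388, 0.0461, 0.0523])}
side cap {'n': 35, 'mean': array([ 0.5783, -0.2166,  0.0457]), 'rect': (563.8, -248.3, 99.0, 16.6), 'yaw': 1.058, 'ext': (np.float64(-0.0847), np.float64(0.0145)), 'z': array([0.0317, 0.0459, 0.056 ])}
side jaw {'n': 141, 'mean': array([0.5573, 0.2445, 0.0358]), 'rect': (550.3, 223.6, 128.6, 85.9), 'yaw': 1.057, 'ext': (np.float64(-0.0868), np.float64(0.0442)), 'z': array([0.0154, 0.03  , 0.0725])}
side plate {'n': 1746, 'mean': array([0.5433, 0.2286, 0.0082]), 'rect': (550.4, 224.9, 298.7, 348.5), 'yaw': 0.953, 'ext': (np.float64(-0.2158), np.float64(0.2107)), 'z': array([0.0053, 0.0082, 0.0114])}
```

View pics/sidec.png

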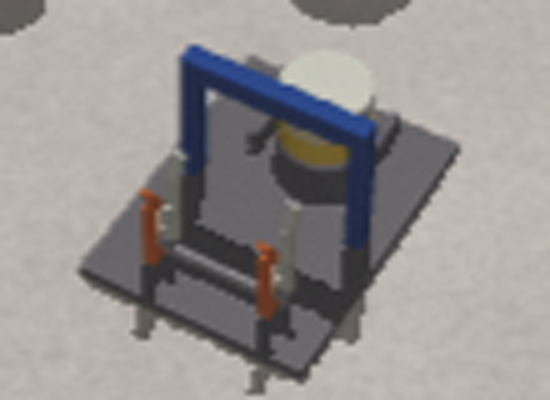

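The handle is centred at (0.540, 0.209) with yaw -0.471, so the clip is at about (0.569, 0.267). The tube origin is at about (0.518, -0.205) with yaw -0.211, cap towards +x. Sizes and heights match the listed ones. A half-turned grasp keeps the last joint well inside its range, so I'll turn first.

Call:
drive_tool([
  {"rz": -0.149},
  {"rz": -0.149},
  {"rz": -0.149},
  {"rz": -0.149},
  {"rz": -0.149},
  {"rz": -0.149},
  {"rz": -0.149},
  {"rz": -0.149},
])

```text
schema error: expected keys x, y, z, rx, ry, rz, hand
```

Call:
drive_tool([
  {"rz": -0.149},
  {"rz": -0.149},
  {"rz": -0.149},
  {"rz": -0.149},
  {"rz": -0.149},
  {"rz": -0.149},
  {"rz": -0.149},
  {"rz": -0.149},
])

```text
schema error: expected keys x, y, z, rx, ry, rz, hand
```

Call:
drive_tool([
  {"rz": -0.147},
  {},
  {"x": -18, "y": 30},
  {"x": -18, "y": 30},
  {"x": -18, "y": 30},
  {"x": -18, "y": 30},
  {"x": -18, "y": 30},
  {"x": -18, "y": 30},
])

```text
schema error: expected keys x, y, z, rx, ry, rz, hand
```

Call:
drive_tool([
  {"x": -18, "y": 30},
  {"x": -18, "y": 30},
  {"x": -18, "y": 30},
  {"x": -18, "y": 30},
  {},
  {},
  {},
])

```text
schema error: expected keys x, y, z, rx, ry, rz, hand
```

```bash
cat >> h.py <<'E'
np.set_printoptions(precision=4,suppress=True)
def go(x,y,z,yaw,line=None):
    """remaining shift in tool axes (mm) and turn (rad) to TCP goal; tool x at yaw, pointing down"""
    s=arm.get_state(); R=np.array(s["orientation"]); p=np.array(s["ee_pos"])
    c,n=np.cos(yaw),np.sin(yaw); G=np.array([[c,n,0],[n,-c,0],[0,0,-1]])
    print("t",round(s["time_s"],2),"pos",p,"F",np.round(s["force"],2),"open",round(s["opening"],3),"grip",round(s["gripper_force"],1))
    print("shift",(R.T@(np.array([x,y,z])-p)*1000).round(1),"turn",cv2.Rodrigues(R.T@G)[0].ravel().round(4),"q",np.round(s["joints"],2))
E
python3 -c "
from h import *
go(.518,-.205,.021,np.pi-.211)"
```

```text
t 1.2 pos [ 0.2227 -0.5301  0.206 ] F [-0.08  0.39  0.15] open 1.001 grip 0.0
shift [ 398.2 -185.3  185. ] turn [ 0.      0.     -2.5328] q [-1.25  0.31  1.51  0.    1.33 -0.07]
```

Every key is required in each row.

Call:
drive_tool([
  {"x": 0, "y": 0, "z": 0, "rx": 0, "ry": 0, "rz": -0.149, "hand": 1},
  {"x": 0, "y": 0, "z": 0, "rx": 0, "ry": 0, "rz": -0.149, "hand": 1},
  {"x": 0, "y": 0, "z": 0, "rx": 0, "ry": 0, "rz": -0.149, "hand": 1},
  {"x": 0, "y": 0, "z": 0, "rx": 0, "ry": 0, "rz": -0.149, "hand": 1},
  {"x": 0, "y": 0, "z": 0, "rx": 0, "ry": 0, "rz": -0.149, "hand": 1},
  {"x": 0, "y": 0, "z": 0, "rx": 0, "ry": 0, "rz": -0.149, "hand": 1},
  {"x": 0, "y": 0, "z": 0, "rx": 0, "ry": 0, "rz": -0.149, "hand": 1},
  {"x": 0, "y": 0, "z": 0, "rx": 0, "ry": 0, "rz": -0.149, "hand": 1},
])

```text
time_s: 2.0
ee_pos: [0.2227, -0.5301, 0.206]
orientation: [[-0.025, 1.0, -0.0], [1.0, 0.025, 0.0], [0.0, -0.0, -1.0]]
force: [0.5, 0.1, 0.6]
opening: 0.999
gripper_force: 0.0
```

Call:
drive_tool([
  {"x": 0, "y": 0, "z": 0, "rx": 0, "ry": 0, "rz": -0.149, "hand": 1},
  {"x": 0, "y": 0, "z": 0, "rx": 0, "ry": 0, "rz": -0.149, "hand": 1},
  {"x": 0, "y": 0, "z": 0, "rx": 0, "ry": 0, "rz": -0.149, "hand": 1},
  {"x": 0, "y": 0, "z": 0, "rx": 0, "ry": 0, "rz": -0.149, "hand": 1},
  {"x": 0, "y": 0, "z": 0, "rx": 0, "ry": 0, "rz": -0.149, "hand": 1},
  {"x": 0, "y": 0, "z": 0, "rx": 0, "ry": 0, "rz": -0.149, "hand": 1},
  {"x": 0, "y": 0, "z": 0, "rx": 0, "ry": 0, "rz": -0.149, "hand": 1},
  {"x": 0, "y": 0, "z": 0, "rx": 0, "ry": 0, "rz": -0.149, "hand": 1},
])

```text
time_s: 2.8
ee_pos: [0.2227, -0.5301, 0.206]
orientation: [[-0.938, 0.346, 0.0], [0.346, 0.938, 0.0], [-0.0, 0.0, -1.0]]
force: [-1.3, -0.4, 0.6]
opening: 0.996
gripper_force: 0.0
```

Call:
drive_tool([
  {"x": 0, "y": 0, "z": 0, "rx": 0, "ry": 0, "rz": -0.148, "hand": 1},
  {"x": 0, "y": 0, "z": 0, "rx": 0, "ry": 0, "rz": 0, "hand": 1},
  {"x": 0, "y": 0, "z": 0, "rx": 0, "ry": 0, "rz": 0, "hand": 1},
])

```text
time_s: 3.1
ee_pos: [0.2227, -0.5301, 0.206]
orientation: [[-0.977, 0.214, 0.0], [0.214, 0.977, -0.0], [-0.0, -0.0, -1.0]]
force: [-0.0, -0.1, 0.5]
opening: 1.0
gripper_force: 0.0
```

```bash
python3 -c "
from h import *
go(.518,-.205,.021,np.pi-.211)"
```

```text
t 3.1 pos [ 0.2227 -0.5301  0.206 ] F [-0.04 -0.09  0.47] open 1.0 grip 0.0
shift [-219.   380.7  185. ] turn [-0.      0.     -0.0043] q [-1.25  0.31  1.51  0.    1.33 -2.6 ]
```

Call:
drive_tool([
  {"x": -20, "y": 35, "z": 0, "rx": 0, "ry": 0, "rz": 0, "hand": 1},
  {"x": -20, "y": 35, "z": 0, "rx": 0, "ry": 0, "rz": 0, "hand": 1},
  {"x": -20, "y": 35, "z": 0, "rx": 0, "ry": 0, "rz": 0, "hand": 1},
  {"x": -20, "y": 35, "z": 0, "rx": 0, "ry": 0, "rz": 0, "hand": 1},
  {"x": -20, "y": 35, "z": 0, "rx": 0, "ry": 0, "rz": 0, "hand": 1},
  {"x": -20, "y": 35, "z": 0, "rx": 0, "ry": 0, "rz": 0, "hand": 1},
  {"x": -20, "y": 35, "z": 0, "rx": 0, "ry": 0, "rz": 0, "hand": 0.5},
  {"x": -20, "y": 35, "z": 0, "rx": 0, "ry": 0, "rz": 0, "hand": 0.5},
])

```text
time_s: 3.9
ee_pos: [0.439, -0.2887, 0.2062]
orientation: [[-0.977, 0.213, 0.0], [0.213, 0.977, -0.0], [-0.0, -0.0, -1.0]]
force: [0.7, -0.2, -0.8]
opening: 0.748
gripper_force: 0.0
```

Call:
drive_tool([
  {"x": -20, "y": 35, "z": 15, "rx": 0, "ry": 0, "rz": 0, "hand": 0.5},
  {"x": -20, "y": 35, "z": 15, "rx": 0, "ry": 0, "rz": 0, "hand": 0.5},
  {"x": -19, "y": 31, "z": 15, "rx": 0, "ry": 0, "rz": -0.004, "hand": 0.5},
  {"x": 0, "y": 0, "z": 30, "rx": 0, "ry": 0, "rz": 0, "hand": 0.5},
  {"x": 0, "y": 0, "z": 10, "rx": 0, "ry": 0, "rz": 0, "hand": 0.5},
  {"x": 0, "y": 0, "z": 0, "rx": 0, "ry": 0, "rz": 0, "hand": 0.5},
  {"x": 0, "y": 0, "z": 0, "rx": 0, "ry": 0, "rz": 0, "hand": 0.5},
])

```text
time_s: 4.6
ee_pos: [0.5168, -0.2044, 0.1216]
orientation: [[-0.978, 0.208, 0.0], [0.208, 0.978, -0.0], [-0.0, -0.0, -1.0]]
force: [0.3, -0.1, 0.8]
opening: 0.749
gripper_force: 0.0
```

```bash
python3 -c "
from h import *
go(.518,-.205,.021,np.pi-.211)
p=viewer.read_camera('side'); cv2.imwrite('pics/a.png',cv2.resize(bgr(p)[60:220,180:380],None,fx=3,fy=3,interpolation=2))
p=viewer.read_camera('top')
q=pts(p,[0,100,40],[8,255,255],[(.42,.65),(-.29,-.13),(.02,.07)]); print(axis(q) if len(q)>3 else 0)
"
```

```text
t 4.6 pos [ 0.5168 -0.2044  0.1216] F [ 0.3  -0.15  0.8 ] open 0.749 grip 0.0
shift [ -1.2  -0.3 100.6] turn [-0.0002  0.0003  0.0013] q [-0.45  0.36  1.66 -0.    1.12 -1.81]
0
```

View pics/a.png

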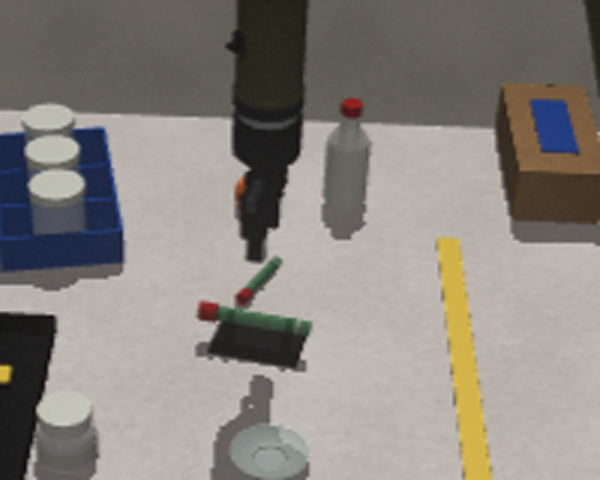

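The fingertips at (257,258) stand right above the barrel at (255,318), lined up with it. Descending and gripping.

Call:
drive_tool([
  {"x": -1, "y": 0, "z": 25, "rx": 0, "ry": 0, "rz": 0, "hand": 0.5},
  {"x": 0, "y": 0, "z": 25, "rx": 0, "ry": 0, "rz": 0, "hand": 0.5},
  {"x": 0, "y": 0, "z": 25, "rx": 0, "ry": 0, "rz": 0, "hand": 0.5},
  {"x": 0, "y": 0, "z": 15, "rx": 0, "ry": 0, "rz": 0, "hand": 0.5},
  {"x": 0, "y": 0, "z": 10, "rx": 0, "ry": 0, "rz": 0, "hand": 0.5},
  {"x": 0, "y": 0, "z": 0, "rx": 0, "ry": 0, "rz": 0, "hand": 0.5},
  {"x": 0, "y": 0, "z": 0, "rx": 0, "ry": 0, "rz": 0, "hand": 0.5},
])

```text
time_s: 5.4
ee_pos: [0.5186, -0.2046, 0.0219]
orientation: [[-0.978, 0.207, 0.002], [0.207, 0.978, -0.001], [-0.002, -0.0, -1.0]]
force: [-0.1, 1.5, 0.8]
opening: 0.749
gripper_force: 0.0
```

Call:
drive_tool([
  {"x": 0, "y": 0, "z": 0, "rx": 0, "ry": 0, "rz": 0, "hand": -1},
  {"x": 0, "y": 0, "z": 0, "rx": 0, "ry": 0, "rz": 0, "hand": -1},
  {"x": 0, "y": 0, "z": 0, "rx": 0, "ry": 0, "rz": 0, "hand": -1},
  {"x": 0, "y": 0, "z": 0, "rx": 0, "ry": 0, "rz": 0, "hand": -1},
  {"x": 0, "y": 0, "z": 0, "rx": 0, "ry": 0, "rz": 0, "hand": -1},
  {"x": 0, "y": 0, "z": 0, "rx": 0, "ry": 0, "rz": 0, "hand": -1},
  {"x": 0, "y": 0, "z": 0, "rx": 0, "ry": 0, "rz": 0, "hand": -1},
  {"x": 0, "y": 0, "z": 0, "rx": 0, "ry": 0, "rz": 0, "hand": -1},
], newtons=50)

```text
time_s: 6.2
ee_pos: [0.5193, -0.2058, 0.0233]
orientation: [[-0.979, 0.206, 0.003], [0.206, 0.979, -0.004], [-0.004, -0.003, -1.0]]
force: [-2.0, -2.5, 12.6]
opening: 0.003
gripper_force: 6.3
```

The fingers shut completely, so the tube was missed. I'll look.

```bash
python3 -c "
from h import *
go(.518,-.205,.021,np.pi-.211)
p=viewer.read_camera('side'); a=cv2.resize(bgr(p)[120:200,220:320],None,fx=4,fy=4,interpolation=2)
p=viewer.read_camera('top'); b=cv2.resize(bgr(p)[160:240,270:370],None,fx=4,fy=4,interpolation=2)
cv2.imwrite('pics/b.png',np.hstack([a,b]))
"
```

```text
t 6.2 pos [ 0.5193 -0.2058  0.0233] F [-2.05 -2.54 12.61] open 0.003 grip 6.3
shift [1.4 0.6 2.3] turn [-0.0029  0.004   0.004 ] q [-0.45  0.48  1.77 -0.    0.89 -1.81]
```

View pics/b.png

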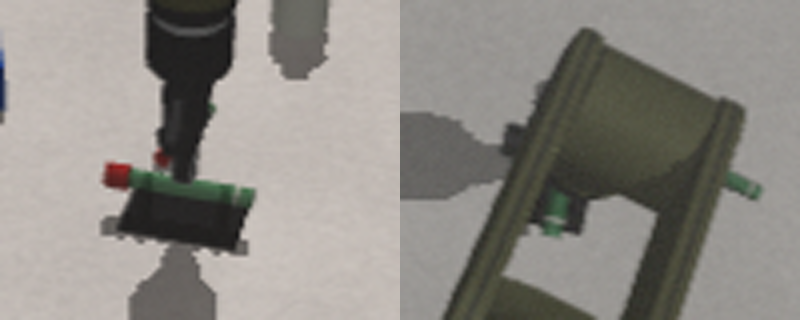

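```bash
python3 -c "
from h import *
p=viewer.read_camera('side'); w=cloud(p); h=cv2.cvtColor(p['frame'],cv2.COLOR_RGB2HSV)
for v in range(140,184,3):
  print(v,[ (tuple((w[v,u]*1000).round(0).astype(int)) if w[v,u,0]==w[v,u,0] else None, tuple(h[v,u])[0::2]) for u in (261,264,267,270)])
q=pts(p,[35,50,20],[95,255,255],[(.42,.62),(-.29,-.13),(.03,.07)]); print(axis(q))
" | sed 's/np.int64//g;s/np.uint8//g'
```

```text
140 [(((540), (-174), (178)), ((12), (75))), (((530), (-171), (180)), ((30), (35))), (((520), (-169), (182)), ((0), (35))), (((510), (-169), (183)), ((15), (36)))]
143 [(((539), (-168), (170)), ((0), (35))), (((529), (-168), (171)), ((0), (36))), (((519), (-168), (171)), ((0), (37))), (((509), (-186), (158)), ((15), (37)))]
146 [(((539), (-168), (158)), ((10), (58))), (((529), (-171), (156)), ((15), (52))), (((519), (-176), (153)), ((150), (35))), (((509), (-185), (147)), ((8), (37)))]
149 [(((539), (-187), (131)), ((15), (59))), (((528), (-162), (150)), ((165), (51))), (((518), (-178), (139)), ((0), (35))), (((508), (-194), (128)), ((0), (35)))]
152 [(((538), (-155), (142)), ((0), (41))), (((528), (-158), (140)), ((30), (46))), (((518), (-184), (122)), ((15), (37))), (((507), (-351), (0)), ((10), (60)))]
155 [(((538), (-149), (134)), ((0), (44))), (((528), (-145), (138)), ((0), (39))), (((517), (-173), (117)), ((0), (36))), (((506), (-327), (4)), ((15), (168)))]
158 [(((538), (-175), (101)), ((7), (42))), (((527), (-171), (105)), ((15), (36))), (((517), (-171), (106)), ((0), (37))),
[... 800 characters left out ...]
4), (-211), (8)), ((15), (39)))]
176 [(((536), (-193), (7)), ((20), (33))), (((525), (-197), (4)), ((15), (36))), (((514), (-195), (7)), ((10), (35))), (((504), (-193), (9)), ((0), (39)))]
179 [(((536), (-183), (1)), ((0), (40))), (((525), (-185), (0)), ((20), (37))), (((514), (-175), (9)), ((10), (34))), (((503), (-176), (9)), ((15), (33)))]
182 [(((535), (-165), (2)), ((13), (130))), (((524), (-168), (0)), ((11), (101))), (((513), (-165), (3)), ((13), (103))), (((503), (-161), (7)), ((13), (179)))]
{'n': 119, 'mean': array([ 0.5164, -0.2004,  0.0459]), 'rect': (515.7, -201.5, 22.2, 111.2), 'yaw': -0.218, 'ext': (np.float64(-0.056), np.float64(0.0549)), 'z': array([0.0386, 0.0458, 0.0527])}
```

The tube is untouched. The shut fingertips rest on top of it: depth shows them at z of about 0.05, while the reported TCP says 0.023. I'll lift and measure the true fingertip offset.

Call:
drive_tool([
  {"x": 0, "y": 0, "z": -30, "rx": 0, "ry": 0, "rz": 0, "hand": -1},
  {"x": 0, "y": 0, "z": -40, "rx": 0, "ry": 0, "rz": 0, "hand": -1},
  {"x": 0, "y": 0, "z": -30, "rx": 0, "ry": 0, "rz": 0, "hand": -1},
  {"x": 0, "y": 0, "z": 0, "rx": 0, "ry": 0, "rz": 0, "hand": -1},
  {"x": 0, "y": 0, "z": 0, "rx": 0, "ry": 0, "rz": 0, "hand": -1},
])

```text
time_s: 6.85
ee_pos: [0.5183, -0.204, 0.1219]
orientation: [[-0.979, 0.206, 0.002], [0.206, 0.979, -0.001], [-0.002, -0.0, -1.0]]
force: [-0.2, 0.5, 0.0]
opening: -0.003
gripper_force: 0.0
```

```bash
cat >> h.py <<'E'
def tip():
    """dark points of hand seen by side camera near the TCP axis: lowest heights"""
    s=arm.get_state(); e=np.array(s["ee_pos"]); p=viewer.read_camera("side"); w=cloud(p)
    d=np.hypot(w[...,0]-e[0],w[...,1]-e[1]); v=p["frame"].max(-1)
    m=(d<.05)&(v<90)&(w[...,2]>.07)&(w[...,2]<.35)
    ys,xs=np.nonzero(m); q=w[m]; o=np.argsort(-ys)
    print("tcp",e,"open",round(s["opening"],3)); print("rows/pts",[(int(xs[i]),int(ys[i]),*(q[i]*1000).round().astype(int).tolist()) for i in o[:10]])
    t=e.copy()
    R=cv2.Rodrigues(np.array(p["rvec"],float))[0]; f=lambda z:cv2.projectPoints(np.array([[e[0],e[1],z]]),np.array(p["rvec"],float),np.array(p["tvec"],float),p["mtx"],None)[0].ravel().round(1)
    for k in(0,.01,.02,.03): print("proj TCP+",k,f(e[2]+k))
    return p
E
python3 -c "
from h import *
p=tip(); cv2.imwrite('pics/c.png',cv2.resize(bgr(p)[90:200,215:325],None,fx=5,fy=5,interpolation=2))"
```

```text
tcp [ 0.5183 -0.204   0.1219] open -0.003
rows/pts [(267, 143, 519, -194, 153), (268, 143, 516, -198, 150), (268, 142, 516, -190, 160), (264, 142, 530, -196, 155), (267, 142, 519, -193, 157), (266, 142, 523, -193, 158), (265, 142, 526, -194, 157), (265, 141, 526, -194, 161), (264, 141, 530, -195, 160), (267, 141, 519, -192, 162)]
proj TCP+ 0 [267.  148.6]
proj TCP+ 0.01 [267.1 146.2]
proj TCP+ 0.02 [267.2 143.9]
proj TCP+ 0.03 [267.3 141.5]
```

View pics/c.png

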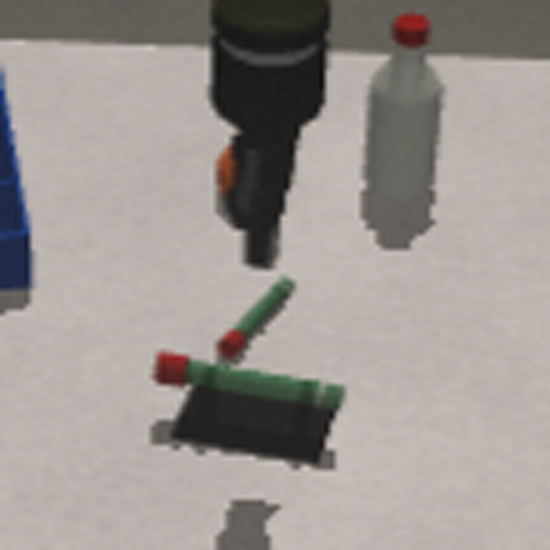

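The shut tip shows at row 143 of the full image, which is about 25 mm above the projected TCP. The contact with the tube top agrees (0.049 − 0.023 = 0.026). The reported TCP therefore lies 26 mm beyond the true fingertips, and I'll go that much lower, watching the force.

Call:
drive_tool([
  {"x": 0, "y": 1, "z": 0, "rx": 0, "ry": 0, "rz": 0, "hand": 0.5},
  {"x": 0, "y": 0, "z": 0, "rx": 0, "ry": 0, "rz": 0, "hand": 0.5},
  {"x": 0, "y": 0, "z": 25, "rx": 0, "ry": 0, "rz": 0, "hand": 0.5},
  {"x": 0, "y": 0, "z": 25, "rx": 0, "ry": 0, "rz": 0, "hand": 0.5},
  {"x": 0, "y": 0, "z": 25, "rx": 0, "ry": 0, "rz": 0, "hand": 0.5},
  {"x": 0, "y": 0, "z": 20, "rx": 0, "ry": 0, "rz": 0, "hand": 0.5},
  {"x": 0, "y": 0, "z": 5, "rx": 0, "ry": 0, "rz": 0, "hand": 0.5},
  {"x": 0, "y": 0, "z": 0, "rx": 0, "ry": 0, "rz": 0, "hand": 0.5},
])

```text
time_s: 7.7
ee_pos: [0.5171, -0.2023, 0.0196]
orientation: [[-0.978, 0.206, -0.003], [0.206, 0.978, 0.001], [0.003, 0.001, -1.0]]
force: [1.4, 0.7, 0.2]
opening: 0.75
gripper_force: 0.0
```

Call:
drive_tool([
  {"x": 0, "y": 0, "z": 10, "rx": 0, "ry": 0, "rz": 0, "hand": 0.5},
  {"x": 0, "y": 0, "z": 10, "rx": 0, "ry": 0, "rz": 0, "hand": 0.5},
  {"x": 0, "y": 0, "z": 4, "rx": 0, "ry": 0, "rz": 0, "hand": 0.5},
  {"x": 0, "y": 0, "z": 0, "rx": 0, "ry": 0, "rz": 0, "hand": 0.5},
  {"x": 0, "y": 0, "z": 0, "rx": 0, "ry": 0, "rz": 0, "hand": 0.5},
])

```text
time_s: 8.2
ee_pos: [0.5182, -0.2029, -0.0029]
orientation: [[-0.978, 0.206, 0.0], [0.206, 0.978, -0.0], [-0.0, -0.0, -1.0]]
force: [-0.5, 0.4, -0.8]
opening: 0.747
gripper_force: 0.0
```

Call:
drive_tool([
  {"x": 0, "y": 0, "z": 0, "rx": 0, "ry": 0, "rz": 0, "hand": -1},
  {"x": 0, "y": 0, "z": 0, "rx": 0, "ry": 0, "rz": 0, "hand": -1},
  {"x": 0, "y": 0, "z": 0, "rx": 0, "ry": 0, "rz": 0, "hand": -1},
  {"x": 0, "y": 0, "z": 0, "rx": 0, "ry": 0, "rz": 0, "hand": -1},
  {"x": 0, "y": 0, "z": 0, "rx": 0, "ry": 0, "rz": 0, "hand": -1},
  {"x": 0, "y": 0, "z": 0, "rx": 0, "ry": 0, "rz": 0, "hand": -1},
  {"x": 0, "y": 0, "z": 0, "rx": 0, "ry": 0, "rz": 0, "hand": -1},
  {"x": 0, "y": 0, "z": 0, "rx": 0, "ry": 0, "rz": 0, "hand": -1},
], newtons=50)

```text
time_s: 9.0
ee_pos: [0.5182, -0.2061, -0.002]
orientation: [[-0.979, 0.205, 0.001], [0.205, 0.979, -0.005], [-0.002, -0.005, -1.0]]
force: [-3.6, -9.9, 3.9]
opening: 0.195
gripper_force: 48.6
```

Gripped: opening 0.195 is about 17 mm, at 49 N. Lifting, and turning to the clip's yaw.

Call:
drive_tool([
  {"x": 0, "y": -3, "z": -10, "rx": 0, "ry": 0, "rz": 0, "hand": -1},
  {"x": 0, "y": 0, "z": -25, "rx": 0, "ry": 0, "rz": 0, "hand": -1},
  {"x": 0, "y": 0, "z": -35, "rx": 0, "ry": 0, "rz": 0, "hand": -1},
  {"x": 0, "y": 0, "z": -35, "rx": 0, "ry": 0, "rz": 0, "hand": -1},
  {"x": 0, "y": 0, "z": -35, "rx": 0, "ry": 0, "rz": 0.09, "hand": -1},
  {"x": 0, "y": 0, "z": -10, "rx": 0, "ry": 0, "rz": 0.09, "hand": -1},
  {"x": 0, "y": 0, "z": 0, "rx": 0, "ry": 0, "rz": 0.08, "hand": -1},
  {"x": 0, "y": 0, "z": 0, "rx": 0, "ry": 0, "rz": 0, "hand": -1},
])

```text
time_s: 9.8
ee_pos: [0.5177, -0.2057, 0.1482]
orientation: [[-0.893, 0.451, 0.002], [0.451, 0.893, -0.0], [-0.002, 0.0, -1.0]]
force: [0.4, -0.4, 0.2]
opening: 0.189
gripper_force: 48.9
```

```bash
python3 -c "
from h import *
go(.5695,.2665,.145,np.pi-.471)
p=viewer.read_camera('side')
e=arm.get_state()['ee_pos']; B=[(e[0]-.12,e[0]+.12),(e[1]-.1,e[1]+.1),(.1,.3)]
for lo,hi in(([35,50,20],[95,255,255]),([0,100,40],[8,255,255])): 
  q=pts(p,lo,hi,B); print(axis(q) if len(q)>3 else len(q))
"
```

```text
t 9.8 pos [ 0.5177 -0.2057  0.1482] F [ 0.43 -0.45  0.19] open 0.189 grip 48.9
shift [166.8 444.8   3.2] turn [0.0005 0.0017 0.0031] q [-0.45  0.33  1.63  0.    1.18 -1.56]
{'n': 94, 'mean': array([ 0.5121, -0.1959,  0.1969]), 'rect': (522.7, -184.5, 57.6, 112.6), 'yaw': -0.43, 'ext': (np.float64(-0.0514), np.float64(0.0611)), 'z': array([0.1899, 0.1965, 0.2017])}
{'n': 36, 'mean': array([ 0.5777, -0.2267,  0.1983]), 'rect': (576.7, -228.1, 25.1, 19.1), 'yaw': -0.958, 'ext': (np.float64(-0.011), np.float64(0.0129)), 'z': array([0.1907, 0.1992, 0.2049])}
```

The tube is held level, with its axis 42 mm above the reported TCP and its origin within about 1 mm of the fingers. Moving over the clip.

Call:
drive_tool([
  {"x": 7, "y": 18, "z": 0, "rx": 0, "ry": 0, "rz": 0.003, "hand": -1},
  {"x": 14, "y": 37, "z": 0, "rx": 0, "ry": 0, "rz": 0, "hand": -1},
  {"x": 14, "y": 37, "z": 0, "rx": 0, "ry": 0, "rz": 0, "hand": -1},
  {"x": 14, "y": 37, "z": 0, "rx": 0, "ry": 0, "rz": 0, "hand": -1},
  {"x": 14, "y": 37, "z": 0, "rx": 0, "ry": 0, "rz": 0, "hand": -1},
  {"x": 14, "y": 37, "z": 0, "rx": 0, "ry": 0, "rz": 0, "hand": -1},
  {"x": 14, "y": 37, "z": 0, "rx": 0, "ry": 0, "rz": 0, "hand": -1},
  {"x": 14, "y": 37, "z": 0, "rx": 0, "ry": 0, "rz": 0, "hand": -1},
])

```text
time_s: 10.65
ee_pos: [0.5489, 0.0904, 0.1464]
orientation: [[-0.892, 0.452, -0.001], [0.452, 0.892, 0.0], [0.001, -0.001, -1.0]]
force: [0.8, -0.1, -0.7]
opening: 0.192
gripper_force: 48.9
```

Call:
drive_tool([
  {"x": 14, "y": 37, "z": 0, "rx": 0, "ry": 0, "rz": 0, "hand": -1},
  {"x": 14, "y": 37, "z": 0, "rx": 0, "ry": 0, "rz": 0, "hand": -1},
  {"x": 14, "y": 37, "z": 0, "rx": 0, "ry": 0, "rz": 0, "hand": -1},
  {"x": 14, "y": 37, "z": 0, "rx": 0, "ry": 0, "rz": 0, "hand": -1},
  {"x": 13, "y": 20, "z": 0, "rx": 0, "ry": 0, "rz": 0, "hand": -1},
  {"x": 0, "y": 0, "z": 0, "rx": 0, "ry": 0, "rz": 0, "hand": -1},
  {"x": 0, "y": 0, "z": 0, "rx": 0, "ry": 0, "rz": 0, "hand": -1},
  {"x": 0, "y": 0, "z": 0, "rx": 0, "ry": 0, "rz": 0, "hand": -1},
])

```text
time_s: 11.45
ee_pos: [0.5637, 0.2686, 0.1465]
orientation: [[-0.891, 0.453, -0.001], [0.453, 0.891, -0.001], [0.001, -0.002, -1.0]]
force: [-0.0, -0.1, -0.1]
opening: 0.193
gripper_force: 49.0
```

```bash
cat >> h.py <<'E'
def tubepose(zlo):
    e=arm.get_state()['ee_pos']; B=[(e[0]-.12,e[0]+.12),(e[1]-.1,e[1]+.1),(zlo,.3)]
    for n in("side","top"):
        p=viewer.read_camera(n)
        for k,lo,hi in(("barrel",[35,50,20],[95,255,255]),("cap",[0,130,40],[4,255,255])):
            q=pts(p,lo,hi,B); print(n,k,axis(q) if len(q)>3 else len(q))
        if n=="side": P=p
    return P
E
python3 -c "
from h import *
go(.5695,.2665,.145,np.pi-.471)
p=tubepose(.1)
for n in('side','top'):
  p=viewer.read_camera(n)
  print({t:[np.round(d['centre'],3).tolist() for d in viewer.place_of(t,p)[:1]] for t in('tube','clip','handle')})
  q=pts(p,[105,100,40],[130,255,255],[(.42,.66),(.1,.32),(.085,.125)]); print(axis(q) if len(q)>9 else 0)
  if n=='side': cv2.imwrite('pics/d.png',cv2.resize(bgr(p)[190:310,190:320],None,fx=5,fy=5,interpolation=2))
"
```

```text
t 11.45 pos [0.5637 0.2686 0.1465] F [-0.03 -0.09 -0.12] open 0.193 grip 49.0
shift [-6.1  0.8  1.5] turn [-0.0015 -0.0007  0.0004] q [ 0.38  0.42  1.48 -0.    1.24 -0.72]
side barrel {'n': 120, 'mean': array([0.5381, 0.2865, 0.1945]), 'rect': (560.2, 271.0, 21.0, 112.0), 'yaw': -0.465, 'ext': (np.float64(-0.0292), np.float64(0.0829)), 'z': array([0.1874, 0.1951, 0.2   ])}
side cap {'n': 55, 'mean': array([0.6226, 0.2463, 0.198 ]), 'rect': (618.8, 274.5, 21.7, 83.4), 'yaw': -1.26, 'ext': (np.float64(-0.0711), np.float64(0.0127)), 'z': array([0.1903, 0.1973, 0.201 ])}
top barrel {'n': 39, 'mean': array([0.5964, 0.25  , 0.1943]), 'rect': (594.9, 252.7, 14.1, 30.1), 'yaw': -0.309, 'ext': (np.float64(-0.0182), np.float64(0.0125)), 'z': array([0.1895, 0.1948, 0.1994])}
top cap {'n': 36, 'mean': array([0.6191, 0.2389, 0.1962]), 'rect': (619.7, 240.1, 18.1, 17.9), 'yaw': -0.467, 'ext': (np.float64(-0.0091), np.float64(0.0091)), 'z': array([0.1914, 0.1962, 0.2004])}
{'tube': [[0.564, 0.267, 0.188]], 'clip': [[0.574, 0.27, 0.043]], 'handle': [[0.535, 0.204, 0.094]]}
{'n': 141, 'mean': array([0.5209, 0.2251, 0.1009]), 'rect': (540.4, 212.2, 19.1, 119.0), 'yaw': -0.422, 'ext': (np.float64(-0.0364), np.float64(0.0826)), 'z': array([0.0872, 0.1016, 0.1081])}
{'tube': [[0.564, 0.272, 0.189]], 'clip': [[0.567, 0.263, 0.042]], 'handle': [[0.544, 0.209, 0.096]]}
{'n': 178, 'mean': array([0.54  , 0.2091, 0.1033]), 'rect': (540.0, 209.4, 16.2, 120.5), 'yaw': -0.469, 'ext': (np.float64(-0.0604), np.float64(0.0601)), 'z': array([0.0981, 0.1035, 0.1086])}
```

View pics/d.png

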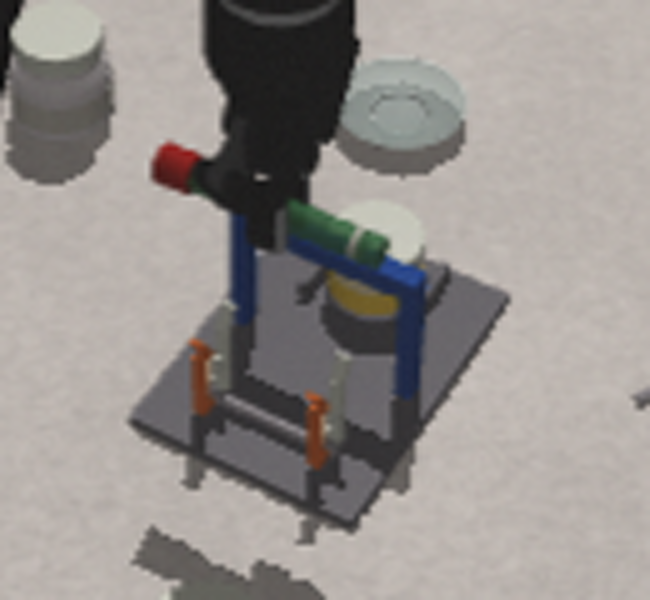

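The tube hangs level over the carrier, cap at (175,165) of the crop, and the forks are clear below. It needs -6 mm in tool x and +1.5 mm in tool y, then down.

Call:
drive_tool([
  {"x": -6, "y": 1.5, "z": 0, "rx": 0, "ry": 0, "rz": 0, "hand": -1},
  {"x": 0, "y": 0, "z": 25, "rx": 0, "ry": 0, "rz": 0, "hand": -1},
  {"x": 0, "y": 0, "z": 25, "rx": 0, "ry": 0, "rz": 0, "hand": -1},
  {"x": 0, "y": 0, "z": 25, "rx": 0, "ry": 0, "rz": 0, "hand": -1},
  {"x": 0, "y": 0, "z": 20, "rx": 0, "ry": 0, "rz": 0, "hand": -1},
  {"x": 0, "y": 0, "z": 10, "rx": 0, "ry": 0, "rz": 0, "hand": -1},
  {"x": 0, "y": 0, "z": 0, "rx": 0, "ry": 0, "rz": 0, "hand": -1},
  {"x": 0, "y": 0, "z": 0, "rx": 0, "ry": 0, "rz": 0, "hand": -1},
])

```text
time_s: 12.75
ee_pos: [0.571, 0.2685, 0.0425]
orientation: [[-0.891, 0.454, 0.001], [0.454, 0.891, 0.0], [-0.001, 0.001, -1.0]]
force: [0.2, 1.0, -0.5]
opening: 0.196
gripper_force: 49.0
```

```bash
python3 -c "
from h import *
go(.5694,.2671,.004,np.pi-.471)
p=tubepose(.055)
cv2.imwrite('pics/e.png',cv2.resize(bgr(p)[220:310,190:320],None,fx=6,fy=6,interpolation=2))
"
```

```text
t 12.75 pos [0.571  0.2685 0.0425] F [ 0.2   1.03 -0.5 ] open 0.196 grip 49.0
shift [ 0.8 -2.  38.5] turn [0.0007 0.0006 0.0003] q [ 0.37  0.53  1.58 -0.    1.02 -0.73]
side barrel {'n': 111, 'mean': array([0.546 , 0.2852, 0.0912]), 'rect': (567.4, 272.8, 20.4, 112.0), 'yaw': -0.484, 'ext': (np.float64(-0.0313), np.float64(0.0807)), 'z': array([0.0832, 0.0917, 0.0962])}
side cap {'n': 48, 'mean': array([0.6298, 0.2442, 0.0936]), 'rect': (629.9, 242.9, 20.6, 19.2), 'yaw': -0.864, 'ext': (np.float64(-0.0112), np.float64(0.0131)), 'z': array([0.0867, 0.094 , 0.0982])}
top barrel {'n': 39, 'mean': array([0.5988, 0.249 , 0.1153]), 'rect': (573.4, 249.0, 35.8, 84.7), 'yaw': -0.154, 'ext': (np.float64(-0.0659), np.float64(0.0177)), 'z': array([0.084 , 0.0928, 0.2179])}
top cap {'n': 31, 'mean': array([0.6264, 0.2396, 0.0936]), 'rect': (627.1, 240.7, 16.1, 18.1), 'yaw': -0.448, 'ext': (np.float64(-0.0089), np.float64(0.0089)), 'z': array([0.0878, 0.0943, 0.0991])}
```

View pics/e.png

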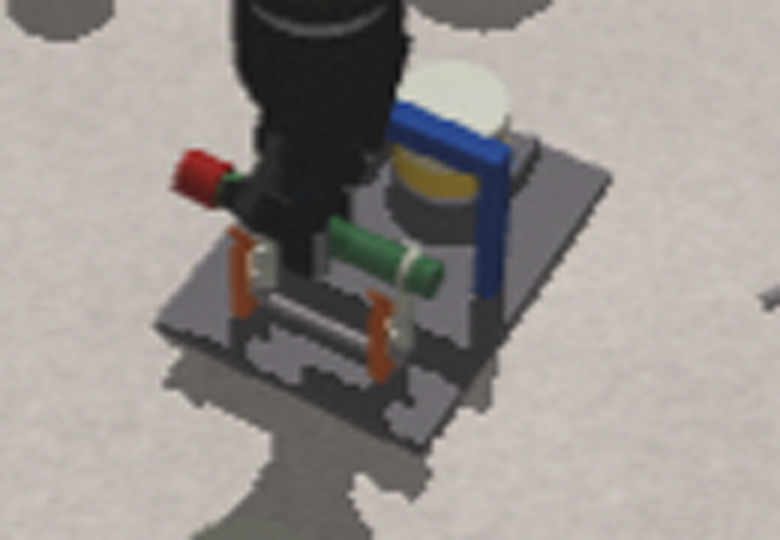

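The tube is just above the forks, about 2 mm too far out towards the jaw. I'll correct that and push down slowly.

Call:
drive_tool([
  {"x": 0, "y": -1.7, "z": 0, "rx": 0, "ry": 0, "rz": 0, "hand": -1},
  {"x": 0, "y": 0, "z": 5, "rx": 0, "ry": 0, "rz": 0, "hand": -1},
  {"x": 0, "y": 0, "z": 5, "rx": 0, "ry": 0, "rz": 0, "hand": -1},
  {"x": 0, "y": 0, "z": 3, "rx": 0, "ry": 0, "rz": 0, "hand": -1},
  {"x": 0, "y": 0, "z": 0, "rx": 0, "ry": 0, "rz": 0, "hand": -1},
], newtons=80)

```text
time_s: 13.35
ee_pos: [0.5688, 0.2665, 0.0282]
orientation: [[-0.891, 0.454, -0.002], [0.454, 0.891, -0.001], [0.001, -0.001, -1.0]]
force: [-0.7, -0.1, -0.2]
opening: 0.178
gripper_force: 78.0
```

Call:
drive_tool([
  {"x": 0, "y": 0, "z": 4, "rx": 0, "ry": 0, "rz": 0, "hand": -1},
  {"x": 0, "y": 0, "z": 4, "rx": 0, "ry": 0, "rz": 0, "hand": -1},
  {"x": 0, "y": 0, "z": 3, "rx": 0, "ry": 0, "rz": 0, "hand": -1},
  {"x": 0, "y": 0, "z": 3, "rx": 0, "ry": 0, "rz": 0, "hand": -1},
  {"x": 0, "y": 0, "z": 0, "rx": 0, "ry": 0, "rz": 0, "hand": -1},
])

```text
time_s: 13.85
ee_pos: [0.5691, 0.2658, 0.0149]
orientation: [[-0.891, 0.454, -0.001], [0.454, 0.891, -0.001], [-0.0, -0.001, -1.0]]
force: [-0.7, -3.3, 0.8]
opening: 0.18
gripper_force: 78.5
```

```bash
python3 -c "
from h import *
go(.5694,.2671,.004,np.pi-.471)
p=tubepose(.035)"
```

```text
t 13.85 pos [0.5691 0.2658 0.0149] F [-0.75 -3.31  0.8 ] open 0.18 grip 78.5
shift [ 0.3  1.3 10.9] turn [-0.0015  0.      0.    ] q [ 0.37  0.57  1.61 -0.    0.97 -0.73]
side barrel {'n': 110, 'mean': array([0.5465, 0.2814, 0.066 ]), 'rect': (565.4, 268.7, 97.2, 71.5), 'yaw': -0.46, 'ext': (np.float64(-0.0336), np.float64(0.0805)), 'z': array([0.0575, 0.0642, 0.0688])}
side cap {'n': 47, 'mean': array([0.6278, 0.2414, 0.0653]), 'rect': (627.3, 240.1, 18.6, 20.5), 'yaw': -0.929, 'ext': (np.float64(-0.0103), np.float64(0.0126)), 'z': array([0.0583, 0.0659, 0.0701])}
top barrel {'n': 31, 'mean': array([0.6012, 0.2451, 0.0769]), 'rect': (592.5, 242.7, 43.8, 18.6), 'yaw': 0.497, 'ext': (np.float64(-0.0321), np.float64(0.0126)), 'z': array([0.0572, 0.0624, 0.1769])}
top cap {'n': 29, 'mean': array([0.6239, 0.2378, 0.0641]), 'rect': (625.0, 239.1, 20.0, 16.6), 'yaw': -1.428, 'ext': (np.float64(-0.0123), np.float64(0.0095)), 'z': array([0.0593, 0.0636, 0.0697])}
```

The tube is in the throat and the jaw is pressing lightly. Pushing on to the seat.

Call:
drive_tool([
  {"x": 0, "y": 0, "z": 3, "rx": 0, "ry": 0, "rz": 0, "hand": -1},
  {"x": 0, "y": 0, "z": 3, "rx": 0, "ry": 0, "rz": 0, "hand": -1},
  {"x": 0, "y": 0, "z": 2, "rx": 0, "ry": 0, "rz": 0, "hand": -1},
  {"x": 0, "y": 0, "z": 2, "rx": 0, "ry": 0, "rz": 0, "hand": -1},
  {"x": 0, "y": 0, "z": 0, "rx": 0, "ry": 0, "rz": 0, "hand": -1},
])

```text
time_s: 14.45
ee_pos: [0.5699, 0.2676, 0.0047]
orientation: [[-0.891, 0.454, 0.001], [0.454, 0.891, 0.001], [-0.0, 0.001, -1.0]]
force: [-0.3, 0.0, 0.3]
opening: 0.179
gripper_force: 78.3
```

Call:
drive_tool([
  {"x": 0, "y": 0, "z": 1, "rx": 0, "ry": 0, "rz": 0, "hand": -1},
  {"x": 0, "y": 0, "z": 1, "rx": 0, "ry": 0, "rz": 0, "hand": -1},
  {"x": 0, "y": 0, "z": 0, "rx": 0, "ry": 0, "rz": 0, "hand": -1},
])

```text
time_s: 14.75
ee_pos: [0.5701, 0.2675, 0.004]
orientation: [[-0.891, 0.454, 0.002], [0.454, 0.891, 0.001], [-0.001, 0.002, -1.0]]
force: [-0.7, -0.0, 2.9]
opening: 0.179
gripper_force: 78.9
```

```bash
python3 -c "
from h import *
go(.5694,.2671,.004,np.pi-.471)
p=tubepose(.025)"
```

```text
t 14.75 pos [0.5701 0.2675 0.004 ] F [-0.66 -0.01  2.93] open 0.179 grip 78.9
shift [ 0.5 -0.7 -0. ] turn [0.0017 0.0008 0.0003] q [ 0.37  0.58  1.62  0.    0.94 -0.73]
side barrel {'n': 88, 'mean': array([0.5443, 0.2834, 0.0522]), 'rect': (565.2, 270.0, 21.1, 110.9), 'yaw': -0.502, 'ext': (np.float64(-0.0307), np.float64(0.0802)), 'z': array([0.0457, 0.0522, 0.0573])}
side cap {'n': 47, 'mean': array([0.6288, 0.2429, 0.0543]), 'rect': (630.3, 241.9, 20.4, 21.0), 'yaw': -1.247, 'ext': (np.float64(-0.0128), np.float64(0.0145)), 'z': array([0.0497, 0.0539, 0.059 ])}
top barrel {'n': 30, 'mean': array([0.5974, 0.2468, 0.0841]), 'rect': (572.2, 247.0, 31.4, 84.2), 'yaw': -0.053, 'ext': (np.float64(-0.0646), np.float64(0.0178)), 'z': array([0.045 , 0.0525, 0.2096])}
top cap {'n': 28, 'mean': array([0.6253, 0.2394, 0.0537]), 'rect': (625.9, 240.1, 17.5, 16.8), 'yaw': 1.415, 'ext': (np.float64(-0.009), np.float64(0.0111)), 'z': array([0.0491, 0.0539, 0.0573])}
```

Seat contact at 3 N with the axis at 46 mm. One more firm push, then open part way.

Call:
drive_tool([
  {"x": 0, "y": 0, "z": 1.5, "rx": 0, "ry": 0, "rz": 0, "hand": -1},
  {"x": 0, "y": 0, "z": 1.5, "rx": 0, "ry": 0, "rz": 0, "hand": -1},
  {"x": 0, "y": 0, "z": 0, "rx": 0, "ry": 0, "rz": 0, "hand": -1},
])

```text
time_s: 15.15
ee_pos: [0.5702, 0.2675, 0.0037]
orientation: [[-0.891, 0.454, 0.003], [0.454, 0.891, 0.002], [-0.002, 0.003, -1.0]]
force: [-5.3, -1.3, 22.2]
opening: 0.183
gripper_force: 81.0
```

Call:
drive_tool([
  {"x": 0, "y": 0, "z": -3, "rx": 0, "ry": 0, "rz": 0, "hand": -1},
  {"x": 0, "y": 0, "z": 0, "rx": 0, "ry": 0, "rz": 0, "hand": -0.1},
  {"x": 0, "y": 0, "z": 0, "rx": 0, "ry": 0, "rz": 0, "hand": -0.1},
  {"x": 0, "y": 0, "z": 0, "rx": 0, "ry": 0, "rz": 0, "hand": -0.1},
  {"x": 0, "y": 0, "z": 0, "rx": 0, "ry": 0, "rz": 0, "hand": -0.1},
])

```text
time_s: 15.65
ee_pos: [0.5708, 0.2679, 0.0033]
orientation: [[-0.891, 0.454, 0.002], [0.454, 0.891, 0.002], [-0.001, 0.002, -1.0]]
force: [2.7, 4.9, 3.2]
opening: 0.45
gripper_force: 0.0
```

Call:
drive_tool([
  {"x": 0, "y": 0, "z": -10, "rx": 0, "ry": 0, "rz": 0, "hand": -0.1},
  {"x": 0, "y": 0, "z": -25, "rx": 0, "ry": 0, "rz": 0, "hand": -0.1},
  {"x": 0, "y": 0, "z": -40, "rx": 0, "ry": 0, "rz": 0, "hand": -0.1},
  {"x": 0, "y": 0, "z": -40, "rx": 0, "ry": 0, "rz": 0, "hand": -0.1},
  {"x": 0, "y": 0, "z": -20, "rx": 0, "ry": 0, "rz": 0, "hand": -0.1},
  {"x": 0, "y": 0, "z": 0, "rx": 0, "ry": 0, "rz": 0, "hand": -0.1},
  {"x": 0, "y": 0, "z": 0, "rx": 0, "ry": 0, "rz": 0, "hand": -0.1},
])

```text
time_s: 16.35
ee_pos: [0.5687, 0.2661, 0.1376]
orientation: [[-0.891, 0.454, -0.001], [0.454, 0.891, -0.001], [0.001, -0.001, -1.0]]
force: [0.2, -0.6, -0.1]
opening: 0.449
gripper_force: 0.0
```

```bash
python3 -c "
from h import *
p=tubepose(.025)
cv2.imwrite('pics/f.png',cv2.resize(bgr(p)[220:310,190:320],None,fx=6,fy=6,interpolation=2))
p=viewer.read_camera('top')
for n in('side','top'):
  p=viewer.read_camera(n)
  q=pts(p,[105,100,40],[130,255,255],[(.42,.66),(.1,.32),(.085,.125)]); a=axis(q); print(a)
  q=pts(p,[7,130,60],[22,255,255],[(.45,.7),(.23,.36),(.01,.1)]); print(axis(q))
go(.540,.2092,.12,np.pi-.471)
"
```

```text
side barrel {'n': 174, 'mean': array([0.5643, 0.2718, 0.0524]), 'rect': (565.4, 268.9, 23.1, 111.0), 'yaw': -0.461, 'ext': (np.float64(-0.0535), np.float64(0.0577)), 'z': array([0.0458, 0.0531, 0.0575])}
side cap {'n': 51, 'mean': array([0.6276, 0.2415, 0.0546]), 'rect': (626.9, 239.5, 20.6, 21.1), 'yaw': -0.825, 'ext': (np.float64(-0.0112), np.float64(0.0148)), 'z': array([0.0484, 0.0547, 0.0606])}
top barrel {'n': 71, 'mean': array([0.5794, 0.2597, 0.0543]), 'rect': (569.6, 252.9, 36.9, 87.3), 'yaw': -0.457, 'ext': (np.float64(-0.0495), np.float64(0.0377)), 'z': array([0.0476, 0.052 , 0.0574])}
top cap {'n': 29, 'mean': array([0.6242, 0.2369, 0.0536]), 'rect': (624.9, 237.5, 18.2, 17.0), 'yaw': -1.359, 'ext': (np.float64(-0.0107), np.float64(0.0101)), 'z': array([0.0474, 0.0531, 0.0588])}
{'n': 227, 'mean': array([0.5283, 0.2175, 0.1033]), 'rect': (541.1, 209.4, 19.9, 122.1), 'yaw': -0.48, 'ext': (np.float64(-0.0461), np.float64(0.0764)), 'z': array([0.0929, 0.1045, 0.1093])}
{'n': 89, 'mean': array([0.5761, 0.2764, 0.0432]), 'rect': (575.5, 274.2, 13.3, 84.9), 'yaw': -0.475, 'ext': (np.float64(-0.042), np.float64(0.0429)), 'z': array([0.0168, 0.0448, 0.0727])}
{'n': 181, 'mean': array([0.5393, 0.2076, 0.1038]), 'rect': (539.6, 207.9, 17.0, 120.6), 'yaw': -0.47, 'ext': (np.float64(-0.0601), np.float64(0.0605)), 'z': array([0.0983, 0.1038, 0.1087])}
{'n': 9, 'mean': array([0.6079, 0.2581, 0.0656]), 'rect': (608.1, 258.5, 9.7, 5.6), 'yaw': 1.204, 'ext': (np.float64(-0.0045), np.float64(0.0056)), 'z': array([0.0553, 0.0675, 0.0742])}
t 16.6 pos [0.5683 0.2662 0.1361] F [ 0.79 -0.89 -0.27] open 0.447 grip 0.0
shift [ -0.7 -63.6  16.3] turn [-0.0028 -0.0024  0.0001] q [ 0.37  0.44  1.48 -0.    1.22 -0.73]
```

View pics/f.png

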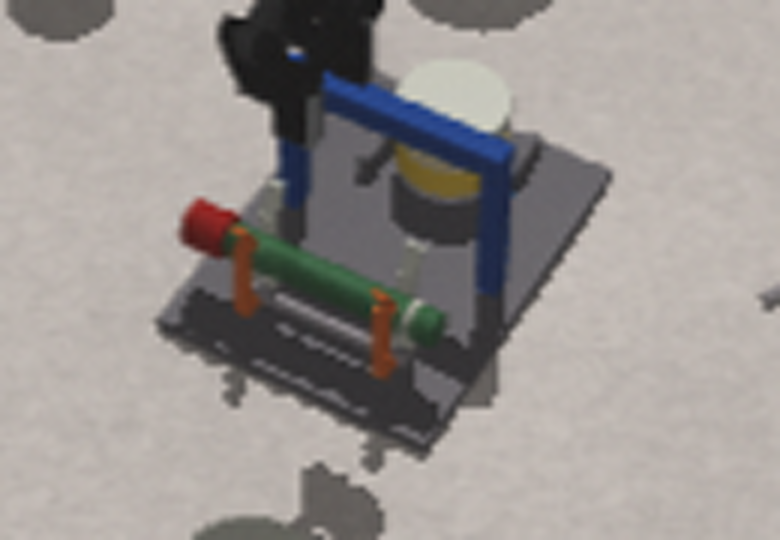

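The tube sits in both forks with the orange jaw over it (at (243,270) and (382,330) of the crop), level and with its axis at 46 mm. Now the handle.

Call:
drive_tool([
  {"x": 0, "y": -20, "z": 0, "rx": 0, "ry": 0, "rz": 0, "hand": 0},
  {"x": -1, "y": -30, "z": 0, "rx": 0, "ry": 0, "rz": 0, "hand": 0},
  {"x": 0, "y": -15, "z": 10, "rx": 0, "ry": 0, "rz": 0, "hand": 0},
  {"x": 0, "y": 0, "z": 0, "rx": 0, "ry": 0, "rz": 0, "hand": 0},
  {"x": 0, "y": 0, "z": 0, "rx": 0, "ry": 0, "rz": 0, "hand": 0},
])

```text
time_s: 17.1
ee_pos: [0.5408, 0.2085, 0.1275]
orientation: [[-0.891, 0.454, -0.001], [0.454, 0.891, 0.0], [0.001, -0.0, -1.0]]
force: [-0.3, 0.0, 0.5]
opening: 0.502
gripper_force: 0.0
```

```bash
python3 -c "
from h import *
go(.5396,.2079,.056,np.pi-.472)"
```

```text
t 17.1 pos [0.5408 0.2085 0.1275] F [-0.32  0.02  0.53] open 0.502 grip 0.0
shift [ 0.7 -1.1 71.5] turn [-0.0003 -0.001   0.0005] q [ 0.29  0.38  1.6   0.    1.16 -0.8 ]
```

Call:
drive_tool([
  {"x": 0.5, "y": -1, "z": 20, "rx": 0, "ry": 0, "rz": 0, "hand": 0},
  {"x": 0, "y": 0, "z": 20, "rx": 0, "ry": 0, "rz": 0, "hand": 0},
  {"x": 0, "y": 0, "z": 20, "rx": 0, "ry": 0, "rz": 0, "hand": 0},
  {"x": 0, "y": 0, "z": 11, "rx": 0, "ry": 0, "rz": 0, "hand": 0},
  {"x": 0, "y": 0, "z": 0, "rx": 0, "ry": 0, "rz": 0, "hand": 0},
  {"x": 0, "y": 0, "z": 0, "rx": 0, "ry": 0, "rz": 0, "hand": 0},
])

```text
time_s: 17.7
ee_pos: [0.5407, 0.2084, 0.0572]
orientation: [[-0.891, 0.453, 0.001], [0.453, 0.891, 0.0], [-0.0, 0.0, -1.0]]
force: [0.6, -0.9, -1.1]
opening: 0.501
gripper_force: 0.0
```

Call:
drive_tool([
  {"x": 0, "y": 0, "z": 0, "rx": 0, "ry": 0, "rz": 0, "hand": -1},
  {"x": 0, "y": 0, "z": 0, "rx": 0, "ry": 0, "rz": 0, "hand": -1},
  {"x": 0, "y": 0, "z": 0, "rx": 0, "ry": 0, "rz": 0, "hand": -1},
  {"x": 0, "y": 0, "z": 0, "rx": 0, "ry": 0, "rz": 0, "hand": -1},
  {"x": 0, "y": 0, "z": 0, "rx": 0, "ry": 0, "rz": 0, "hand": -1},
  {"x": 0, "y": 0, "z": 0, "rx": 0, "ry": 0, "rz": 0, "hand": -1},
], newtons=100)

```text
time_s: 18.3
ee_pos: [0.5406, 0.2077, 0.0584]
orientation: [[-0.891, 0.454, 0.002], [0.454, 0.891, 0.0], [-0.002, 0.001, -1.0]]
force: [-1.5, -1.3, 5.8]
opening: 0.163
gripper_force: 98.1
```

The handle is gripped. Lifting gently.

Call:
drive_tool([
  {"x": 0, "y": 0, "z": -3, "rx": 0, "ry": 0, "rz": 0, "hand": -1},
  {"x": 0, "y": 0, "z": -6, "rx": 0, "ry": 0, "rz": 0, "hand": -1},
  {"x": 0, "y": 0, "z": -10, "rx": 0, "ry": 0, "rz": 0, "hand": -1},
  {"x": 0, "y": 0, "z": -10, "rx": 0, "ry": 0, "rz": 0, "hand": -1},
  {"x": 0, "y": 0, "z": -10, "rx": 0, "ry": 0, "rz": 0, "hand": -1},
  {"x": 0, "y": 0, "z": -10, "rx": 0, "ry": 0, "rz": 0, "hand": -1},
  {"x": 0, "y": 0, "z": -10, "rx": 0, "ry": 0, "rz": 0, "hand": -1},
  {"x": 0, "y": 0, "z": -10, "rx": 0, "ry": 0, "rz": 0, "hand": -1},
])

```text
time_s: 19.1
ee_pos: [0.5399, 0.2078, 0.127]
orientation: [[-0.891, 0.454, 0.0], [0.454, 0.891, 0.0], [-0.0, 0.0, -1.0]]
force: [0.6, -0.6, -7.5]
opening: 0.165
gripper_force: 97.8
```

Call:
drive_tool([
  {"x": 0, "y": 0, "z": -10, "rx": 0, "ry": 0, "rz": 0, "hand": -1},
  {"x": 0, "y": 0, "z": -10, "rx": 0, "ry": 0, "rz": 0, "hand": -1},
  {"x": 0, "y": 0, "z": -8, "rx": 0, "ry": 0, "rz": 0, "hand": -1},
  {"x": 0, "y": 0, "z": -4, "rx": 0, "ry": 0, "rz": 0, "hand": -1},
  {"x": 0, "y": 0, "z": 0, "rx": 0, "ry": 0, "rz": 0, "hand": -1},
  {"x": 0, "y": 0, "z": 0, "rx": 0, "ry": 0, "rz": 0, "hand": -1},
  {"x": 0, "y": 0, "z": 0, "rx": 0, "ry": 0, "rz": 0, "hand": -1},
  {"x": 0, "y": 0, "z": 0, "rx": 0, "ry": 0, "rz": 0, "hand": -1},
])

```text
time_s: 19.9
ee_pos: [0.5396, 0.2076, 0.1574]
orientation: [[-0.891, 0.454, -0.001], [0.454, 0.891, -0.0], [0.001, -0.001, -1.0]]
force: [0.8, 0.3, -6.7]
opening: 0.16
gripper_force: 97.8
```

```bash
python3 -c "
from h import *
go(.5396,.2079,.158,np.pi-.472)
p=tubepose(.1)
cv2.imwrite('pics/g.png',cv2.resize(bgr(p)[170:310,170:320],None,fx=4,fy=4,interpolation=2))
w=cloud(p); h=cv2.cvtColor(p['frame'],cv2.COLOR_RGB2HSV); m=(abs(w[...,0]-.55)<.13)&(abs(w[...,1]-.2)<.13)&(w[...,2]>.09)&(w[...,2]<.13)&(h[...,1]<60)
q=w[m]; A=np.c_[q[:,:2],np.ones(len(q))]; c=np.linalg.lstsq(A,q[:,2],rcond=None)[0]; print('plate',len(q),c,np.median(q[:,2]))
print([d['centre'] for d in viewer.place_of('carrier',p)[:1]])
go(.5396,.2079,.158,np.pi-.472)
"
```

```text
t 19.9 pos [0.5396 0.2076 0.1574] F [ 0.79  0.3  -6.69] open 0.16 grip 97.8
shift [ 0.1  0.3 -0.6] turn [-0.0009 -0.0009  0.0012] q [ 0.29  0.35  1.57 -0.    1.22 -0.81]
side barrel {'n': 187, 'mean': array([0.5641, 0.272 , 0.1509]), 'rect': (557.1, 254.5, 53.5, 113.2), 'yaw': -0.473, 'ext': (np.float64(-0.055), np.float64(0.0582)), 'z': array([0.1443, 0.1521, 0.1567])}
side cap {'n': 51, 'mean': array([0.6272, 0.2422, 0.1535]), 'rect': (627.4, 239.1, 19.9, 23.4), 'yaw': -0.728, 'ext': (np.float64(-0.0105), np.float64(0.0159)), 'z': array([0.1449, 0.1544, 0.1592])}
top barrel {'n': 17, 'mean': array([0.5187, 0.2913, 0.1506]), 'rect': (518.7, 291.6, 14.6, 9.9), 'yaw': 1.179, 'ext': (np.float64(-0.0073), np.float64(0.0075)), 'z': array([0.147 , 0.1511, 0.154 ])}
top cap 0
plate 1840 [ 0.0002 -0.0047  0.1089] 0.10766637284188985
[[0.5353, 0.2067, 0.1022]]
t 20.05 pos [0.5398 0.2077 0.1577] F [ 0.76  0.08 -6.76] open 0.166 grip 97.8
shift [ 0.3  0.1 -0.3] turn [-0.0004 -0.0004  0.0013] q [ 0.29  0.35  1.57 -0.    1.22 -0.81]
```

View pics/g.png

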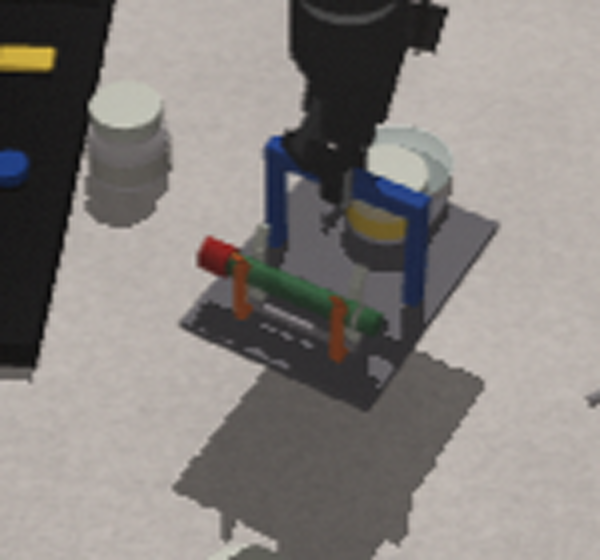

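The carrier hangs level and still, its plate about 100 mm up (tilt about 0.005 rad). The tube is in the clip under the shut jaw, and the jar and dish beside it haven't moved. Handing in.

```bash
python3 -c "
from bench import arm
print(arm.job_done())"
```

```text
the job is handed in; nothing more can be done
None
```

The tube is seated in the clip under the shut jaw, and the arm is holding the carrier by its handle, level and still, about 10 cm above the bench. I handed the job in at about 20 s of the 61 s allowed; it returned no verdict.

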